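# Cap the sauce pots and slide their carrier into the bay

## Robot

A 6-joint arm with a two-finger parallel gripper is mounted at the origin on a cart in front of the work surface, level with it; the furniture and walls round the work are solid. World frame = base frame: x ahead of the robot, y to its left, z up, the work surface at z = 0. Lengths are in m, angles in rad, forces in N, time in s.
With the tool pointing down it reaches from about 0.375 to 0.975 m from the base axis. Payload 3.8 kg.
Tool frame: the origin (TCP) lies midway between the tips of the shut fingers; the grasp point (between the pads) lies 19 mm behind it; z points along the fingers, y is the line along which they close (so a half turn about z gives the same grasp; the last joint's range is limited). The gripper opens to 85 mm and grips with 20 to 120 N. Pads are 22 mm wide; open, the fingers measure 114 mm over their backs; the gripper's body (76 mm by 85 mm) begins 54 mm behind the grasp point. The pads swing forward as they close: fully open they stand 13 mm farther back than shut.
Start: joints at [-1.306, 0.264, 1.604, -0, 1.274, -0.037], TCP at [0.201, -0.644, 0.231] pointing down, gripper open.
Joint ranges: [-2.63, 2.63], [-0.94, 2.18], [0.31, 2.57], [-1.31, 4.45], [0, 2.66], [-2.55, 2.55]. Speed limits (rad/s): [2.57, 2.57, 3.14, 3.14, 3.14, 3.14].

## Interface

Orientations are given as a rotation vector (axis times angle).
In Python, from workcell import bot gives the robot as it stands.
- The arm moves only by the tool servo_tool, never from a script. Its argument "series" is a list of rows, each a list of 7 numbers: the shift along the world's x, y, z in units of 0.15 m (1.0 is 0.15 m), then the turn, a rotation vector about the world's x, y, z in units of 180 degrees (1.0 is 180 degrees), then the closure, from 0 (fully open) to 1 (shut). A call has 1 to 20 rows; each row is the pose to reach, as a shift and turn from the pose commanded when the call began, turning the shorter way round; what a row does not reach only later rows make up. A row lasts 1/10 s, in which the tool goes at most 50 mm and 8.59 degrees, less where a joint would pass 70% of its speed; a pose out of reach is approached as far as the arm can. A call with a number of a shift or a turn outside -1 to 1 is refused whole. A call with a gripper value outside its range is refused whole. The fingers move at their own pace and stop on an object; "newtons" is the grip in N (left out, the last holds). Time passes only in rows, so rows that repeat a pose let the fingers close. It gives the time, the measured TCP pose, the force, the opening and the grip force at its end, in the units of the state.
- bot.read_state(): the state, without advancing time (a new reading comes with each control period).
- bot.read_camera(name): name is "scene" or "side" or "wrist"; returns the picture (420x560x3 uint8, red, green, blue); there is no depth.
- bot.camera_info(name): a dict with "vertical_fov" (degrees; the focal length in pixels is half the picture's height over the tangent of half this angle, whatever the lens; pixels are square), "cx", "cy" (the principal point, pixels), "R" (3x3) and "t" (3): a world point X has camera coordinates R X + t. Camera axes: x right, y down, z forward; pixel columns grow to the right and rows downward; lengths in m; the calibration is good to about 2 mm. A picture is of the moment at which its call begins: read the wrist's pose just before it. camera_info takes no time and is no camera call; for the wrist camera it gives the pose at the moment of the call.
- bot.finish_job(): hands the job in; it is judged then, once.
Trained networks look in the newest picture that a camera, given by its name, has taken for a name from the list of things; names that differ only in an ending like _2 or _b are one class to them, and where a whole thing is asked for, a point or a joint stands for the part that bears it (a point fixed in the world has none). Each returns a list of dicts, best first, with "score" (0 to 1); they miss things now and then, are a little off and sometimes report something else, mostly with a low value. They report only what shows in the picture. A call takes as long as a camera call. They do not tell look-alikes from the thing itself.
- bot.recognise(target, camera): "box" ([left, top, right, bottom] as shares, 0 to 1, of the picture: columns of its width, rows of its height, round what is visible of it).
- bot.trace(target, camera): "mask" (420x560 bool, what is visible of it) and "box" ([left, top, right, bottom] as shares, 0 to 1, of the picture: columns of its width, rows of its height, round what is visible of it).
- bot.mark_of(target, camera): "at" ([row, column] as shares, 0 to 1, of the picture: columns of its width, rows of its height: a listed point, or the origin of a listed thing).
The state is a dict: "time": time; "q": joint angles; "joint_vel": joint speeds; "joint_torque": joint torques, N m; "tool_pos": TCP position; "tcp_rot": TCP orientation; "wrist_force": force on the tool from outside, world axes, zero at the start; "torque": the same for the moment, N m; "width": opening from 0.0 (shut) to 1.0 (fully open); "grip_force": force on a finger pad.
Only numpy, scipy, OpenCV 4.12 (cv2) and the standard library are available. Lean on these libraries where they do the work, as an engineer would, in place of code of your own. Each camera call takes 0.05 s, during which the arm holds its last target. There are 200 camera calls.

## Task

Both white caps on the two sauce pots in the small steel carrier are standing up: press each one fully home. Then slide the loaded carrier by its black grip into the low roofed steel bay, straight and all the way to the back stop, keeping it upright, and let go. Leave the other things on the worktop where they are.

Things in the scene. Friction and masses are not known exactly. Their poses are not given: they have to be found in the camera images.
- carrier: loose steel tray, 116 x 64 mm, rim 14 mm high, 0.3 to 0.7 kg, with two fixed white pots (48 mm wide, tops 50 mm up, capped 60 mm, centres at x = -27 and +27 mm) and an upright handle at its -x end. Origin: centre of the tray's underside. x runs along its length away from the handle (that end enters the bay first), z up.
- carrier_grip (a point): middle of the carrier's black grip bar, 44 mm long along the carrier's x, 14 mm wide along its y, 20 mm high, centre 72 mm above the worktop, at x = -88 mm of the carrier. Below the bar the handle is open between two thin steel uprights, down to z = 7 mm. Axes as the carrier's.
- cap_front (a joint): sliding cap of the front (nearer the grip) pot. Value in m: 0 = pressed fully home on its pot, grows as the cap stands up, at most 0.016. A detent friction of about 5 N holds it wherever it is left. The cap cannot come off.
- cap_front_top (a point): centre of the flat top face of the front (nearer the grip), 47 mm wide, cap (z axis up, out of the cap); with the carrier on the worktop it is 60 mm above the worktop when the cap is home and up to 76 mm when raised
- cap_back (a joint): sliding cap of the back (farther from the grip) pot. Value in m: 0 = pressed fully home on its pot, grows as the cap stands up, at most 0.016. A detent friction of about 5 N holds it wherever it is left. The cap cannot come off.
- cap_back_top (a point): centre of the flat top face of the back (farther from the grip), 47 mm wide, cap (z axis up, out of the cap); with the carrier on the worktop it is 60 mm above the worktop when the cap is home and up to 76 mm when raised
- bay: low steel bay fixed on the worktop, no floor of its own: side rails 69 mm apart inside, a back stop, a roof with its underside at 65 mm and top at 70 mm, so only pots with caps home pass below. Origin: on the worktop, where the carrier's origin lies when home against the back stop. x points into the bay.
- bay_mouth (a point): middle of the bay's mouth on the worktop, 58 mm in front of the bay's origin; from here 30 mm high guides flare out towards the robot to about 86 mm apart, 18 mm before the mouth. With the carrier home its grip's middle stays 30 mm outside the mouth. Axes as the bay's.
- ramekin: bystander: brown round sauce dish, 69 mm wide, 34 mm high; origin under its middle
- timer: bystander: white kitchen timer, 46 x 64 x 58 mm; origin under its middle
- shaker: bystander: salt shaker with grey top, 44 mm wide, 90 mm high; origin under its middle
- tin: bystander: round food tin, 75 mm wide, 58 mm high; origin under its middle
- spice_jar: bystander: spice jar with a red lid, 45 mm wide, 106 mm high; origin under its middle
Mind the look-alikes: they are no part of the job. Leave any red look-alike of the carrier alone.

How it is judged:
By the outcome, as a careful person would: the job done as asked, in the order asked, and still so for the second after the job is handed in, with the robot touching nothing.
It also fails if it takes over 54 s, if anything falls off the work surface, if the arm or the gripper's body presses on something with over 40 N, if the wrist force passes 120 N, or if a joint passes its speed limit or range.

## Working session

There is one attempt and no reset: what is moved stays moved. The work goes in short steps, Python scripts to look and compute and a tool call to move; the robot and the scene stay as the last step left them, time stands still between calls to the robot, and variables do not carry over. Pictures are saved under pics/ and viewed, at most 10 in all, crops included, and the job is handed in when it is done.

Besides the shell and the picture viewer there is one more tool, called in YAML: its name, and indented under it one key for each argument. servo_tool: Moves the arm, as the interface text tells. Shifts and turns lie within -1 to 1; 1 stands for 0.15 m of shift or 180 degrees of turn. Its arguments: {"type":"object","properties":{"series":{"type":"array","items":{"type":"array","items":{"type":"number"}}},"newtons":{"type":"number"}},"required":["series"]}

```bash
mkdir -p pics; cat > h.py <<'E'
import numpy as np, cv2
from workcell import bot
def ray(cam,at=None,px=None):
    i=bot.camera_info(cam); f=210/np.tan(np.radians(i["vertical_fov"])/2)
    r,c=(at[0]*420,at[1]*560) if px is None else px
    R=np.array(i["R"]);t=np.array(i["t"])
    d=R.T@np.array([(c-i["cx"])/f,(r-i["cy"])/f,1]); return -R.T@t,d
def hit(cam,at=None,z=0,px=None):
    o,d=ray(cam,at,px); return o+d*(z-o[2])/d[2]
def proj(cam,X):
    i=bot.camera_info(cam); f=210/np.tan(np.radians(i["vertical_fov"])/2)
    p=np.array(i["R"])@np.array(X)+np.array(i["t"]); return np.array([p[1]/p[2]*f+i["cy"],p[0]/p[2]*f+i["cx"]])
E
python3 - <<'E'
from h import *
np.set_printoptions(precision=3,suppress=True)
ims=[bot.read_camera(c) for c in("scene","side")]
for c,im in zip(("scene","side"),ims): cv2.imwrite(f"pics/{c}0.png",im[:,:,::-1])
for c in("scene","side"):
  i=bot.camera_info(c); print(c,i["vertical_fov"],i["cx"],i["cy"],-np.array(i["R"]).T@i["t"])
  for n,z in dict(carrier=0,carrier_grip=.072,cap_front_top=.07,cap_back_top=.07,bay=0,bay_mouth=0,ramekin=0,timer=0,shaker=0,tin=0,spice_jar=0).items():
    for d in bot.mark_of(n,c)[:3]:
      print(n,round(d["score"],2),np.array(d["at"])*[420,560],hit(c,d["at"],z))
E
```

```text
scene 49.80787836872652 280.4123293057929 210.14473544378535 [0.064 0.95  0.557]
carrier 0.82 [227.304 320.992] [0.547 0.022 0.   ]
carrier 0.72 [217.308 370.216] [ 0.466 -0.108  0.   ]
carrier 0.64 [284.382 332.584] [0.402 0.23  0.   ]
carrier_grip 0.81 [241.5   302.904] [0.484 0.221 0.072]
carrier_grip 0.7 [207.018 356.608] [ 0.465 -0.004  0.072]
cap_front_top 0.62 [205.506 331.296] [0.522 0.022 0.07 ]
cap_front_top 0.52 [256.284 328.888] [0.412 0.239 0.07 ]
cap_front_top 0.5 [226.884 322.28 ] [0.485 0.135 0.07 ]
cap_back_top 0.61 [202.482 313.32 ] [0.568 0.033 0.07 ]
cap_back_top 0.61 [266.994 347.704] [0.363 0.252 0.07 ]
bay 0.81 [216.804 237.776] [0.76  0.102 0.   ]
bay 0.24 [296.016 205.408] [0.593 0.414 0.   ]
bay_mouth 0.75 [222.39  258.496] [0.695 0.096 0.   ]
ramekin 0.72 [218.316 372.176] [ 0.459 -0.105  0.   ]
timer 0.63 [328.188 258.496] [0.449 0.43  0.   ]
shaker 0.73 [296.184 203.112] [0.596 0.417 0.   ]
shaker 0.56 [195.3   292.488] [ 0.716 -0.105  0.   ]
tin 0.61 [250.11 199.92] [0.723 0.29  0.   ]
spice_jar 0.96 [294.42  205.408] [0.596 0.41  0.   ]
spice_jar 0.37 [
[... 535 characters left out ...]
] [0.426 0.244 0.07 ]
cap_back_top 0.69 [187.908 275.184] [0.576 0.029 0.07 ]
cap_back_top 0.56 [227.808 373.128] [0.373 0.24  0.07 ]
bay 0.67 [238.392 221.872] [0.756 0.101 0.   ]
bay_mouth 0.81 [229.11  240.016] [0.7   0.086 0.   ]
bay_mouth 0.73 [197.484 284.592] [0.543 0.017 0.   ]
ramekin 0.68 [159.306 294.   ] [ 0.462 -0.125  0.   ]
timer 0.86 [312.816 372.288] [0.455 0.429 0.   ]
timer 0.72 [181.608 217.392] [ 0.721 -0.109  0.   ]
shaker 0.67 [180.096 215.88 ] [ 0.724 -0.116  0.   ]
shaker 0.27 [190.302 276.92 ] [ 0.556 -0.017  0.   ]
tin 0.58 [294.084 250.208] [0.727 0.287 0.   ]
spice_jar 0.58 [323.694 319.2  ] [0.589 0.413 0.   ]
spice_jar 0.43 [313.782 374.08 ] [0.452 0.433 0.   ]
```

View pics/scene0.png

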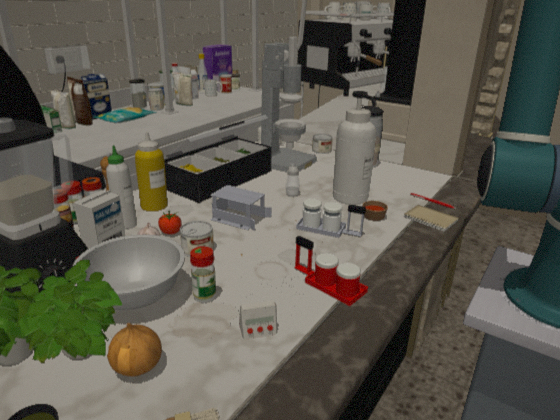

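View pics/side0.png

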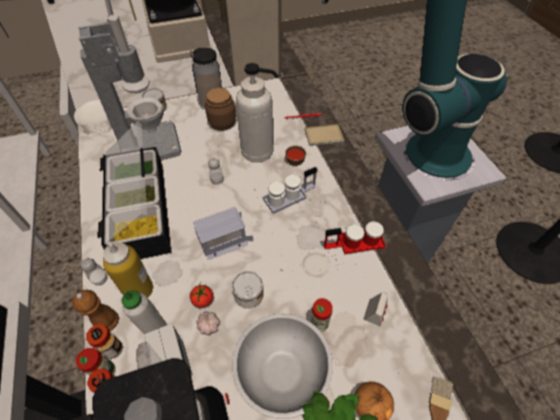

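The steel carrier is near scene px (325,222) with its black grip at (357,212). The red look-alike is at (338,280), and the bay is at (240,205), opening toward the robot. I'll move above the carrier for a wrist view.

```bash
python3 - <<'E'
from h import *
from scipy.spatial.transform import Rotation as R
np.set_printoptions(precision=3,suppress=True)
s=bot.read_state(); print(s["time"],s["tool_pos"],s["tcp_rot"]); print(R.from_rotvec(s["tcp_rot"]).as_matrix())
i=bot.camera_info("wrist"); Rw=np.array(i["R"]);print(Rw,-Rw.T@i["t"],i["vertical_fov"])
print(hit("scene",px=(200,352)),hit("side",px=(155,257)))
E
```

```text
1.2 [ 0.201 -0.645  0.231] [3.106 0.472 0.   ]
[[ 0.955  0.297  0.   ]
 [ 0.297 -0.955 -0.   ]
 [ 0.     0.    -1.   ]]
[[ 0.297 -0.955 -0.001]
 [-0.914 -0.284  0.291]
 [-0.278 -0.086 -0.957]] [ 0.272 -0.622  0.373] 65.20833883466766
[ 0.556 -0.181  0.   ] [ 0.572 -0.182  0.   ]
```

servo_tool:
  series:
    - [0.3,0.33,0.1,0,0,0,0]
    - [0.5,0.66,0.2,0,0,0,0]
    - [0.5,1,0.3,0,0,0,0]

```text
time: 1.5
tool_pos: [0.2718, -0.5201, 0.2681]
tcp_rot: [-3.105, -0.472, -0.001]
wrist_force: [1.0, -0.3, 0.6]
width: 1.001
grip_force: 0.0
```

servo_tool:
  series:
    - [0.2,0.33,0,0,0,0,0]
    - [0.4,0.66,0,0,0,0,0]
    - [0.5,1,0,0,0,0,0]

```text
time: 1.8
tool_pos: [0.3401, -0.3871, 0.2689]
tcp_rot: [3.105, 0.472, 0.002]
wrist_force: [1.1, 1.0, 0.8]
width: 1.001
grip_force: 0.0
```

servo_tool:
  series:
    - [0.1,0.33,0,0,0,0,0]
    - [0.2,0.66,0,0,0,0,0]
    - [0.3,1,0,0,0,0,0]

```text
time: 2.1
tool_pos: [0.3823, -0.243, 0.2687]
tcp_rot: [3.105, 0.471, 0.001]
wrist_force: [1.2, 0.9, -0.5]
width: 0.996
grip_force: 0.0
```

servo_tool:
  series:
    - [0.1,0.33,0,0,0,0,0]
    - [0.2,0.66,0,0,0,0,0]
    - [0.3,1,0,0,0,0,0]
    - [0.3,1,0,0,0,0,0]

```text
time: 2.5
tool_pos: [0.4279, -0.0902, 0.2688]
tcp_rot: [-3.103, -0.482, -0.003]
wrist_force: [-0.1, -0.9, -0.2]
width: 0.997
grip_force: 0.0
```

servo_tool:
  series:
    - [0.0,0.3,0.2,0,0,0,0.5]
    - [0.2,0.6,0.4,0,0,0,1]
    - [0.4,0.8,0.5,0,0,0,1]
    - [0.4,0.8,0.5,0,0,0,1]
    - [0.4,0.8,0.5,0,0,0,1]

```text
time: 3.0
tool_pos: [0.488, 0.0256, 0.344]
tcp_rot: [3.105, 0.476, 0.001]
wrist_force: [-0.5, 0.1, 0.7]
width: 0.138
grip_force: 0.0
```

```bash
cat > look.py <<'E'
from h import *
import sys
np.set_printoptions(precision=4,suppress=True)
s=bot.read_state(); print(s["time"],s["tool_pos"],s["width"])
im=bot.read_camera("wrist"); cv2.imwrite(f"pics/{sys.argv[1]}.png",im[:,:,::-1])
for n,z in dict(carrier=0,carrier_grip=.072,cap_front_top=.07,cap_back_top=.07,bay=0,bay_mouth=0).items():
    for d in bot.mark_of(n,"wrist")[:2]:
      print(n,round(d["score"],2),np.array(d["at"])*[420,560],hit("wrist",d["at"],z))
E
python3 look.py w1
```

```text
3.0 [0.488  0.0256 0.344 ] 0.1378889340991639
carrier 0.91 [176.19  131.096] [0.3977 0.2258 0.    ]
carrier 0.82 [118.482 293.72 ] [0.5493 0.0192 0.    ]
carrier_grip 0.88 [191.898 285.712] [0.46   0.0045 0.072 ]
carrier_grip 0.63 [123.9  124.32] [0.4833 0.2179 0.072 ]
cap_front_top 0.85 [144.984 293.104] [0.5196 0.0137 0.07  ]
cap_front_top 0.62 [170.688 113.288] [0.4212 0.2226 0.07  ]
cap_back_top 0.7 [203.616 102.872] [0.3736 0.229  0.07  ]
cap_back_top 0.56 [ 99.708 299.712] [0.5731 0.0227 0.07  ]
```

View pics/w1.png

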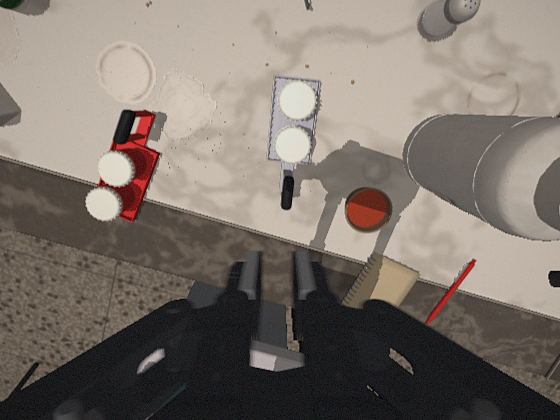

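The wrist view shows the steel carrier at px (295,120) with its grip at (286,192), yawed about 9.5°. Next I'll look at the bay from above.

servo_tool:
  series:
    - [0.3,0.1,0,0,0,-0.02,1]
    - [0.6,0.2,0,0,0,-0.043,1]
    - [0.85,0.3,0,0,0,-0.043,1]
    - [0.85,0.3,0,0,0,-0.043,1]
    - [0.85,0.3,0,0,0,-0.043,1]

```text
time: 3.85
tool_pos: [0.6143, 0.0697, 0.342]
tcp_rot: [3.13, 0.261, -0.005]
wrist_force: [-0.7, -1.3, -0.0]
width: 0.0
grip_force: 0.0
```

```bash
python3 look.py w2; python3 - <<'E'
from h import *
for c in [(77,275),(80,320),(160,268),(163,314)]: pass
E
```

```text
3.85 [0.6143 0.0697 0.342 ] 0.00019845987006784444
carrier 0.91 [205.884 300.72 ] [0.5495 0.022  0.    ]
carrier 0.56 [270.984 153.888] [ 0.4    0.239 -0.   ]
carrier_grip 0.83 [243.306 152.32 ] [0.4844 0.2204 0.072 ]
cap_front_top 0.8 [279.594 145.824] [0.4261 0.2272 0.07  ]
cap_front_top 0.61 [240.282 304.192] [0.5222 0.017  0.07  ]
cap_back_top 0.66 [309.414 138.992] [0.3755 0.2347 0.07  ]
cap_back_top 0.62 [201.39 306.32] [0.577  0.0247 0.07  ]
bay 0.82 [ 49.098 270.088] [0.7604 0.1041 0.    ]
bay_mouth 0.61 [240.702 303.688] [0.4941 0.0069 0.    ]
```

View pics/w2.png

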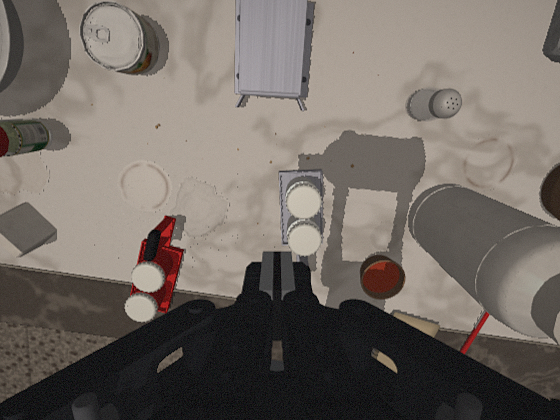

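The bay roof spans cols 237–310, rows 0–98, with its mouth flares at rows 95–108. The carrier tray runs from (279,170) to (323,255). I'll view an enlarged crop to measure the edges.

```bash
python3 - <<'E'
from h import *
im=cv2.imread("pics/w2.png")
a=cv2.resize(im[0:120,215:335],None,fx=5,fy=5,interpolation=cv2.INTER_CUBIC); 
b=cv2.resize(im[160:265,265:345],None,fx=2.5,fy=5,interpolation=cv2.INTER_CUBIC)
c=np.zeros((600,800,3),np.uint8); c[:600,:600]=a; c[:525,600:800]=b
cv2.imwrite("pics/c2.png",c)
E
```

```text
(no output)
```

View pics/c2.png

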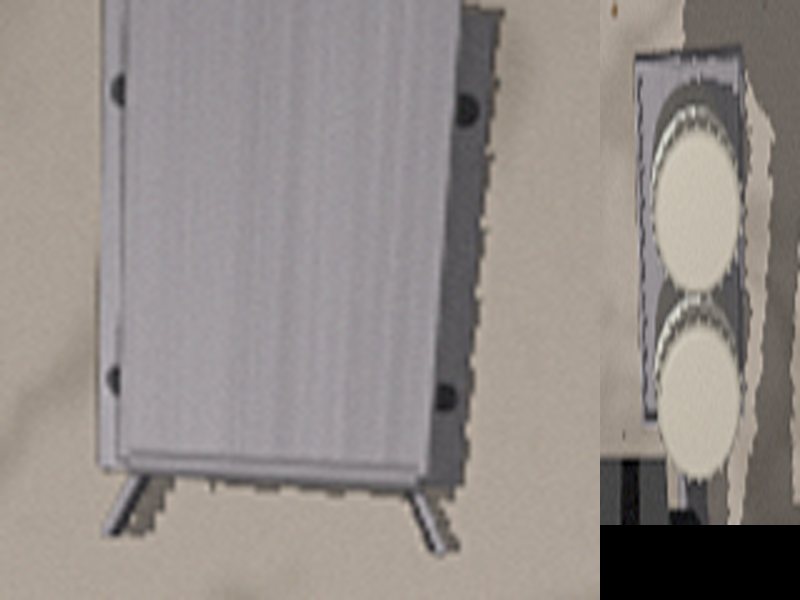

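```bash
python3 - <<'E'
from h import *
np.set_printoptions(precision=4,suppress=True)
P=lambda x,y,z:hit("wrist",px=(y/5-.4,215+x/5-.4),z=z)[:2]
L0,L1,R0,R1=P(126,0,.07),P(120,455,.07),P(462,0,.07),P(424,468,.07)
deg=lambda v:np.degrees(np.arctan2(v[1],v[0]))
print(L0,L1,R0,R1,"L",deg(L0-L1),"R",deg(R0-R1),"front perp",deg(L1-R1)-90,"w",np.linalg.norm(L1-R1),"mid",(L1+R1)/2)
f1,f2=P(107,533,.03),P(437,551,.03);print("flare",f1,f2,np.linalg.norm(f1-f2),deg(f1-f2)-90,(f1+f2)/2)
Q=lambda x,y:hit("wrist",px=(160+y/5-.4,265+(x-600)/2.5-.4),z=.014)[:2]
a,b,c=Q(635,57),Q(743,49),Q(645,421)
print("tray",a,b,c,"w",np.linalg.norm(a-b),"l",np.linalg.norm(a-c),deg(a-c),deg(a-b)-90)
y=np.radians(deg(a-c)); print("ctr",(b+c)/2)
E
```

```text
[0.7939 0.1422] [0.6991 0.131 ] [0.8062 0.0686] [0.7082 0.0588] L 6.766988932826356 R 5.727172811238032 front perp 7.177128883045057 w 0.07276639490878471 mid [0.7037 0.0949]
flare [0.6803 0.1365] [0.6902 0.0492] 0.0878087592302505 6.501903625170357 [0.6853 0.0928]
tray [0.6009 0.0656] [0.6136 0.0042] [0.4891 0.0404] w 0.0627189592802995 l 0.11459003301811604 12.699141004434711 11.643849706565334
ctr [0.5514 0.0223]
```

Measured so far:
- **Bay:** yaw is about 6.6°, with the mouth at (0.704, 0.095).
- **Carrier:** centre is (0.551, 0.022), yaw about 11.5°.

I'll press the back cap first.

servo_tool:
  series:
    - [-0.1,-0.1,-0.33,0,0,0,1]
    - [-0.2,-0.2,-0.66,0,0,0,1]
    - [-0.25,-0.285,-1,0,0,0,1]

```text
time: 4.5
tool_pos: [0.5781, 0.0295, 0.2037]
tcp_rot: [3.13, 0.262, 0.005]
wrist_force: [1.0, -0.6, -0.5]
width: 0.0
grip_force: 0.0
```

servo_tool:
  series:
    - [0,0,-0.3,0,0,0,1]
    - [0,0,-0.6,0,0,0,1]
    - [0,0,-0.68,0,0,0,1]
    - [0,0,-0.68,0,0,0,1]

```text
time: 4.9
tool_pos: [0.5767, 0.0299, 0.0998]
tcp_rot: [-3.13, -0.261, 0.007]
wrist_force: [-0.0, 0.1, 0.5]
width: -0.002
grip_force: 0.0
```

servo_tool:
  series:
    - [0,-0.01,-0.04,0,0,0,1]
    - [0,-0.01,-0.08,0,0,0,1]
    - [0,-0.01,-0.12,0,0,0,1]
    - [0,-0.01,-0.16,0,0,0,1]
    - [0,-0.01,-0.18,0,0,0,1]

```text
time: 5.4
tool_pos: [0.5787, 0.0286, 0.0744]
tcp_rot: [3.131, 0.262, -0.0]
wrist_force: [0.9, 0.7, 0.4]
width: 0.001
grip_force: 0.0
```

servo_tool:
  series:
    - [0,0,-0.02,0,0,0,1]
    - [0,0,-0.04,0,0,0,1]
    - [0,0,-0.06,0,0,0,1]
    - [0,0,-0.08,0,0,0,1]
    - [0,0,-0.08,0,0,0,1]

```text
time: 5.9
tool_pos: [0.5787, 0.0286, 0.0624]
tcp_rot: [-3.131, -0.262, -0.0]
wrist_force: [-2.0, -0.4, 1.6]
width: -0.001
grip_force: 0.8
```

servo_tool:
  series:
    - [0,0,-0.01,0,0,0,1]
    - [0,0,-0.02,0,0,0,1]
    - [0,0,-0.03,0,0,0,1]
    - [0,0,-0.03,0,0,0,1]

```text
time: 6.3
tool_pos: [0.5788, 0.0286, 0.0599]
tcp_rot: [-3.131, -0.262, 0.0]
wrist_force: [-6.9, -0.7, 14.8]
width: 0.002
grip_force: 7.3
```

servo_tool:
  series:
    - [0,0,-0.01,0,0,0,1]
    - [0,0,-0.015,0,0,0,1]

```text
time: 6.5
tool_pos: [0.579, 0.0285, 0.0597]
tcp_rot: [3.131, 0.262, -0.001]
wrist_force: [-13.9, -0.5, 31.7]
width: -0.003
grip_force: 15.7
```

The back cap is firmly home: z is 0.0597 at 32 N. Next is the front cap.

servo_tool:
  series:
    - [0,0,0.1,0,0,0,1]
    - [0,0,0.24,0,0,0,1]
    - [-0.18,-0.04,0.24,0,0,0,1]
    - [-0.36,-0.08,0.24,0,0,0,1]
    - [-0.36,-0.08,0.2,0,0,0,1]
    - [-0.36,-0.08,0.15,0,0,0,1]
    - [-0.36,-0.08,0.11,0,0,0,1]
    - [-0.36,-0.08,0.08,0,0,0,1]
    - [-0.36,-0.08,0.05,0,0,0,1]
    - [-0.36,-0.08,0.03,0,0,0,1]
    - [-0.36,-0.08,0.015,0,0,0,1]
    - [-0.36,-0.08,0.01,0,0,0,1]
    - [-0.36,-0.08,0.01,0,0,0,1]

```text
time: 7.8
tool_pos: [0.5256, 0.0166, 0.0598]
tcp_rot: [3.131, 0.262, 0.001]
wrist_force: [-7.6, 0.1, 19.5]
width: -0.003
grip_force: 9.7
```

Both caps are pressed. I'll rise, back off over the grip with the fingers open, and look.

servo_tool:
  series:
    - [0,0,0.3,0,0,0,0.5]
    - [-0.2,0,0.6,0,0,0,0.5]
    - [-0.41,-0.08,0.9,0,0,0.01,0.5]
    - [-0.41,-0.08,0.95,0,0,0.01,0.5]
    - [-0.41,-0.08,0.95,0,0,0.01,0.5]

```text
time: 8.3
tool_pos: [0.465, 0.0043, 0.203]
tcp_rot: [3.125, 0.31, 0.011]
wrist_force: [0.8, 0.3, -1.4]
width: 0.497
grip_force: 0.0
```

```bash
python3 look.py w3;python3 - <<'E'
from h import *
im=cv2.imread("pics/w3.png"); s=bot.read_camera("side")[:,:,::-1]
c=np.zeros((420,800,3),np.uint8); c[:,:560]=im; c[:240,560:800]=cv2.resize(s[150:230,250:330],None,fx=3,fy=3)
cv2.imwrite("pics/c3.png",c); print(bot.read_state()["tool_pos"],bot.read_state()["tcp_rot"])
E
```

```text
8.3 [0.465  0.0043 0.203 ] 0.49743672603114375
carrier 0.65 [ 94.5  274.68] [0.5483 0.0244 0.    ]
carrier 0.59 [202.482  59.808] [0.3944 0.2307 0.    ]
carrier_grip 0.97 [202.692 277.48 ] [0.4601 0.0042 0.072 ]
carrier_grip 0.68 [129.318  20.888] [0.4796 0.2165 0.072 ]
cap_front_top 0.86 [193.998  18.312] [0.4235 0.2212 0.07  ]
cap_front_top 0.69 [130.284 274.008] [0.5178 0.0188 0.07  ]
cap_back_top 0.95 [ 56.406 274.792] [0.5709 0.0288 0.07  ]
cap_back_top 0.63 [243.18   13.776] [0.3762 0.2265 0.07  ]
[0.462747   0.00467926 0.19830242] [-3.12569854 -0.31094796  0.00450995]
```

View pics/c3.png

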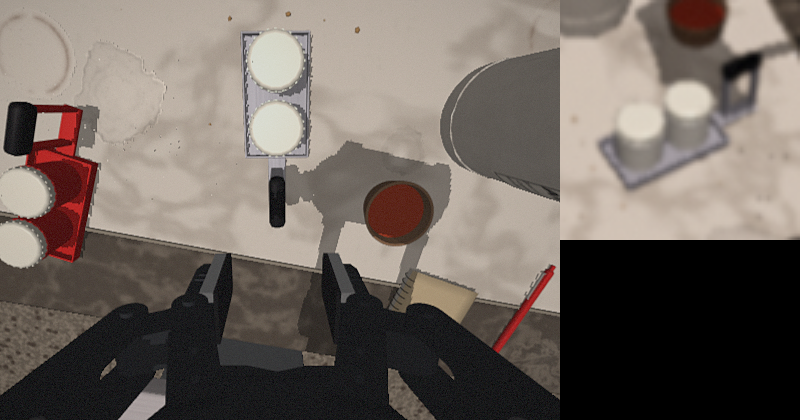

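The wrist image shows both caps seated. The grip is at px (277,202), centred between the fingers, with the ramekin clear at (398,212). I'll descend and grasp.

servo_tool:
  series:
    - [0,0,-0.3,0,0,0.005,0.5]
    - [0,0,-0.6,0,0,0.005,0.5]
    - [0,0,-0.8,0,0,0.005,0.5]
    - [0,0,-0.9,0,0,0.005,0.5]
    - [0,0,-0.97,0,0,0.005,0.5]
    - [0,0,-0.97,0,0,0.005,0.5]
    - [0,0,-0.97,0,0,0.005,0.5]

```text
time: 9.4
tool_pos: [0.4638, 0.0045, 0.0548]
tcp_rot: [3.124, 0.335, 0.001]
wrist_force: [0.8, 0.5, 0.7]
width: 0.497
grip_force: 0.0
```

servo_tool:
  series:
    - [0,0,0,0,0,0,0.7]
    - [0,0,0,0,0,0,0.9]
    - [0,0,0,0,0,0,1]
    - [0,0,0,0,0,0,1]
    - [0,0,0,0,0,0,1]
    - [0,0,0,0,0,0,1]
  newtons: 40

```text
time: 10.0
tool_pos: [0.4645, 0.0043, 0.0557]
tcp_rot: [3.123, 0.335, 0.004]
wrist_force: [0.2, -2.2, 6.1]
width: 0.156
grip_force: 40.4
```

Grasped: width is about 13 mm at 40 N. I'll slide it to the pre-entry pose, aligned with the bay.

servo_tool:
  series:
    - [0.03,0.05,0.003,0,0,-0.002,1]
    - [0.08,0.1,0.003,0,0,-0.006,1]
    - [0.13,0.16,0.003,0,0,-0.01,1]
    - [0.18,0.22,0.003,0,0,-0.015,1]
    - [0.23,0.28,0.003,0,0,-0.02,1]
    - [0.28,0.34,0.003,0,0,-0.024,1]
    - [0.33,0.39,0.003,0,0,-0.028,1]
    - [0.37,0.43,0.003,0,0,-0.0314,1]
    - [0.398,0.466,0.003,0,0,-0.0314,1]
    - [0.398,0.466,0.003,0,0,-0.0314,1]
    - [0.398,0.466,0.003,0,0,-0.0314,1]

```text
time: 11.1
tool_pos: [0.5231, 0.0741, 0.0557]
tcp_rot: [3.136, 0.181, 0.0]
wrist_force: [-1.5, -2.0, 6.2]
width: 0.153
grip_force: 40.5
```

```bash
python3 look.py w4;python3 - <<'E'
from h import *
im=cv2.imread("pics/w4.png"); s=bot.read_camera("side")[:,:,::-1]
s=bot.read_camera("side")[:,:,::-1]
c=np.zeros((420,800,3),np.uint8); c[:,:560]=im; c[:320,560:800]=cv2.resize(s[150:270,190:280],(240,320))
cv2.imwrite("pics/c4.png",c); print(bot.read_state()["tool_pos"],bot.read_state()["tcp_rot"],bot.read_state()["wrist_force"])
E
```

```text
11.1 [0.5231 0.0741 0.0557] 0.15349424412876084
carrier 0.85 [365.484  45.696] [0.3974 0.2315 0.    ]
carrier 0.63 [ 85.512 279.104] [0.6092 0.0834 0.    ]
carrier_grip 0.75 [291.816 280.112] [0.5217 0.0732 0.072 ]
cap_front_top 0.59 [146.58  277.984] [0.5832 0.0812 0.07  ]
bay_mouth 0.23 [145.11  277.704] [0.5761 0.0804 0.    ]
[0.52312334 0.07414869 0.05571057] [3.13609075e+00 1.80330024e-01 6.21540852e-04] [-2.42414757 -2.41010798  6.40345871]
```

View pics/c4.png

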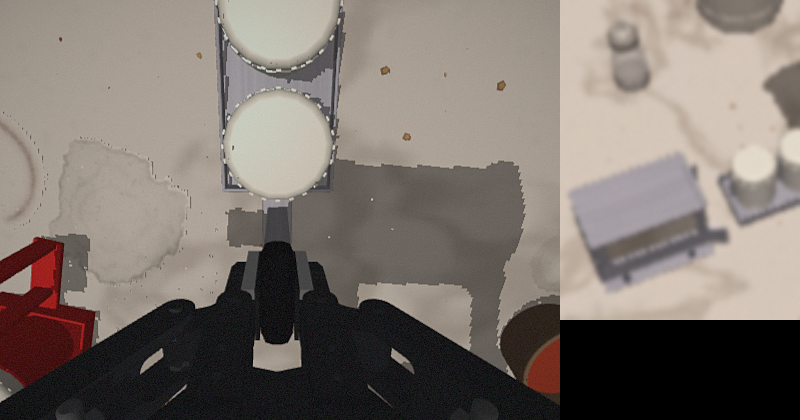

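The carrier sits square in the grip, in line with the tool, and the bay mouth lies straight ahead. I'll advance in steps and watch the lateral force.

servo_tool:
  series:
    - [0.05,0.006,0,0,0,0,1]
    - [0.1,0.012,0,0,0,0,1]
    - [0.15,0.017,0,0,0,0,1]
    - [0.2,0.023,0,0,0,0,1]
    - [0.25,0.029,0,0,0,0,1]
    - [0.3,0.035,0,0,0,0,1]
    - [0.34,0.039,0,0,0,0,1]
    - [0.34,0.039,0,0,0,0,1]

```text
time: 12.35
tool_pos: [0.5726, 0.0803, 0.0557]
tcp_rot: [-3.136, -0.181, 0.005]
wrist_force: [-7.2, -1.4, 9.7]
width: 0.159
grip_force: 41.1
```

servo_tool:
  series:
    - [0.04,0.005,0,0,0,0,1]
    - [0.08,0.009,0,0,0,0,1]
    - [0.12,0.014,0,0,0,0,1]
    - [0.16,0.018,0,0,0,0,1]
    - [0.2,0.023,0,0,0,0,1]
    - [0.2,0.023,0,0,0,0,1]

```text
time: 12.95
tool_pos: [0.6026, 0.0838, 0.0557]
tcp_rot: [-3.136, -0.181, 0.005]
wrist_force: [-7.2, -1.4, 9.8]
width: 0.158
grip_force: 41.0
```

servo_tool:
  series:
    - [0.04,0.005,0,0,0,0,1]
    - [0.08,0.009,0,0,0,0,1]
    - [0.12,0.014,0,0,0,0,1]
    - [0.16,0.018,0,0,0,0,1]
    - [0.2,0.023,0,0,0,0,1]
    - [0.24,0.028,0,0,0,0,1]
    - [0.28,0.032,0,0,0,0,1]
    - [0.32,0.037,0,0,0,0,1]
    - [0.36,0.041,0,0,0,0,1]
    - [0.36,0.041,0,0,0,0,1]

```text
time: 13.95
tool_pos: [0.6569, 0.09, 0.0558]
tcp_rot: [-3.136, -0.181, 0.004]
wrist_force: [-6.4, 0.6, 7.9]
width: 0.159
grip_force: 40.9
```

servo_tool:
  series:
    - [0.02,0.002,0,0,0,0,1]
    - [0.04,0.005,0,0,0,0,1]
    - [0.06,0.007,0,0,0,0,1]
    - [0.08,0.009,0,0,0,0,1]
    - [0.09,0.01,0,0,0,0,1]
    - [0.09,0.01,0,0,0,0,1]

```text
time: 14.55
tool_pos: [0.6691, 0.0914, 0.0557]
tcp_rot: [-3.136, -0.181, 0.008]
wrist_force: [-9.2, 0.0, 10.4]
width: 0.158
grip_force: 41.1
```

servo_tool:
  series:
    - [0.01,0.001,0,0,0,0,1]
    - [0.02,0.002,0,0,0,0,1]
    - [0.02,0.002,0,0,0,0,1]

```text
time: 14.85
tool_pos: [0.672, 0.0917, 0.0557]
tcp_rot: [3.136, 0.181, -0.008]
wrist_force: [-9.2, -1.1, 9.6]
width: 0.156
grip_force: 41.1
```

servo_tool:
  series:
    - [0.01,0.001,0,0,0,0,1]
    - [0.02,0.002,0,0,0,0,1]
    - [0.03,0.003,0,0,0,0,1]
    - [0.03,0.003,0,0,0,0,1]

```text
time: 15.25
tool_pos: [0.6733, 0.0918, 0.0557]
tcp_rot: [3.136, 0.181, -0.019]
wrist_force: [-18.1, -2.2, 18.2]
width: 0.157
grip_force: 42.2
```

servo_tool:
  series:
    - [0.01,0.001,0,0,0,0,1]
    - [0.015,0.002,0,0,0,0,1]
    - [0.015,0.002,0,0,0,0,1]

```text
time: 15.55
tool_pos: [0.6733, 0.0918, 0.0556]
tcp_rot: [3.136, 0.181, -0.026]
wrist_force: [-24.0, -3.4, 22.3]
width: 0.158
grip_force: 42.9
```

The carrier is against the back stop. I'll ease the preload and release.

servo_tool:
  series:
    - [-0.01,-0.001,0,0,0,0,1]
    - [-0.018,-0.002,0,0,0,0,1]
    - [-0.018,-0.002,0,0,0,0,0.8]
    - [-0.018,-0.002,0,0,0,0,0.6]
    - [-0.018,-0.002,0,0,0,0,0.5]
    - [-0.018,-0.002,0,0,0,0,0.5]
    - [-0.018,-0.002,0,0,0,0,0.5]

```text
time: 16.25
tool_pos: [0.6786, 0.0922, 0.0546]
tcp_rot: [-3.136, -0.181, 0.0]
wrist_force: [-0.5, -0.5, 0.6]
width: 0.502
grip_force: 0.0
```

servo_tool:
  series:
    - [0,0,0.1,0,0,0,0.5]
    - [0,0,0.3,0,0,0,0.5]
    - [0,0,0.6,0,0,0,0.5]
    - [0,0,0.9,0,0,0,0.5]
    - [-0.2,0,1,0,0,0,0.5]
    - [-0.3,0,1,0,0,0,0.5]
    - [-0.3,0,1,0,0,0,0.5]

```text
time: 16.95
tool_pos: [0.6328, 0.0923, 0.2076]
tcp_rot: [-3.136, -0.181, -0.004]
wrist_force: [-0.5, 1.2, -0.1]
width: 0.497
grip_force: 0.0
```

```bash
python3 look.py w5;python3 - <<'E'
from h import *
im=cv2.imread("pics/w5.png"); s=bot.read_camera("side")[:,:,::-1]
c=np.zeros((420,800,3),np.uint8); c[:,:560]=im; c[:320,560:800]=cv2.resize(s[170:290,190:280],(240,320))
cv2.imwrite("pics/c5.png",c)
E
```

```text
16.95 [0.6328 0.0923 0.2076] 0.4969104430202282
carrier_grip 0.79 [156.912 283.024] [0.6694 0.0917 0.072 ]
cap_back_top 0.94 [404.712 124.488] [0.3852 0.2291 0.07  ]
bay 0.64 [ 47.88  282.912] [0.7626 0.1017 0.    ]
```

View pics/c5.png

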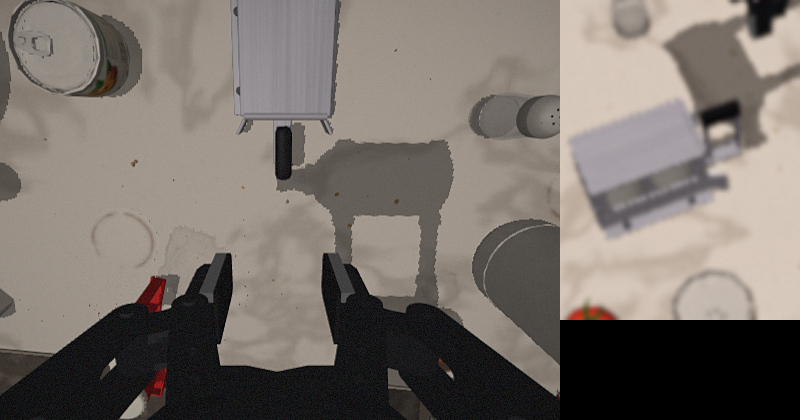

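```bash
python3 - <<'E'
from h import *
im=cv2.imread("pics/w5.png")
a=cv2.resize(im[95:195,225:345],None,fx=6,fy=6,interpolation=cv2.INTER_CUBIC)
cv2.imwrite("pics/c6.png",a)
m=np.array([.704,.095]);u=np.array([.9934,.1149])
for r in (105,112,115,118,121,124,127,150,175,178,181):
  print(r,[round(float((hit("wrist",px=(r,283),z=z)[:2]-m)@u*1000),1) for z in (.0,.007,.03,.065,.07,.072,.082)])
E
```

```text
105 [6.6, 6.5, 6.4, 6.3, 6.2, 6.2, 6.2]
112 [-0.2, -0.1, 0.3, 0.8, 0.8, 0.9, 1.0]
115 [-3.1, -2.9, -2.4, -1.6, -1.5, -1.4, -1.2]
118 [-6.0, -5.8, -5.1, -4.0, -3.8, -3.8, -3.4]
121 [-9.0, -8.7, -7.8, -6.4, -6.2, -6.1, -5.7]
124 [-12.0, -11.6, -10.5, -8.8, -8.5, -8.4, -8.0]
127 [-14.9, -14.5, -13.2, -11.2, -10.9, -10.8, -10.2]
150 [-38.3, -37.4, -34.6, -30.2, -29.6, -29.3, -28.1]
175 [-64.8, -63.4, -58.8, -51.7, -50.7, -50.3, -48.3]
178 [-68.1, -66.6, -61.8, -54.4, -53.3, -52.9, -50.8]
181 [-71.4, -69.8, -64.8, -57.0, -55.9, -55.5, -53.3]
```

View pics/c6.png

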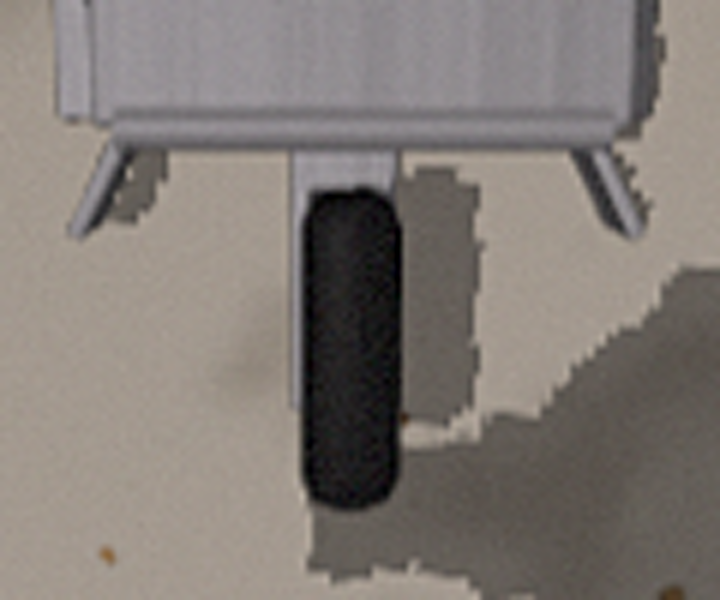

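The image shows the carrier straight and centred. The bar spans rows 126–180, and its middle is about 30–32 mm outside the mouth, as expected when home. It met a hard stop at 24 N, and the arm is now clear, so I'm handing the job in.

```bash
python3 -c "
from workcell import bot
print(bot.finish_job())"
```

```text
the job is handed in; nothing more can be done
None
```

I pressed both caps fully home, slid the steel carrier straight into the bay until it met a hard stop (24 N), released it and handed the job in; by camera its final depth is certain only to about 2 mm.

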